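# Load the battery stick into the bar's charging cradle

### The arm

A 7-joint arm with a two-finger parallel gripper is mounted at the origin on the work surface. World frame = base frame: x ahead of the robot, y to its left, z up, the work surface at z = 0. Lengths are in m, angles in rad, forces in N, time in s.
With the tool pointing down it reaches from about 0.35 to 0.9 m from the base axis. Payload 8.1 kg.
Tool frame: the origin (TCP) lies on the centre line of the jaws, within the pads' length; the fingertips stand 17 mm ahead of it and the grasp point (between the pads) lies 2 mm behind it; x points along the fingers, z is the direction in which the jaws open and shut, and the axes are right-handed (so a half turn about x gives the same grasp; the last joint's range is limited). The gripper opens to 85 mm and grips with 20 to 120 N. Pads are 22 mm wide; open, the fingers measure 114 mm over their backs; the gripper's body (76 mm by 85 mm) begins 54 mm behind the grasp point. The pads swing forward as they close: fully open they stand 13 mm farther back than shut.
Start: joints at [1.036, 0.434, 0.025, 1.573, -0.012, 1.134, -0.075], TCP at [0.262, -0.568, 0.248] pointing down, gripper open.
Joint ranges: [-2.62, 2.62], [-0.44, 2.09], [-1.27, 1.32], [0.08, 2.57], [-1.32, 4.46], [0.12, 2], [-2.74, 2.74]. Speed limits (rad/s): [2.22, 2.22, 3.01, 3.01, 3.14, 3.14, 3.14].

### API

Orientations are given as [roll, pitch, yaw] about the fixed x, y, z axes, in that order (R = Rz(yaw) Ry(pitch) Rx(roll)).
In Python, from workcell import r gives the robot as it stands. The module is installed in compiled form; this text tells all that it offers.
- The arm moves only by the tool arm_command, never from a script. Its arguments are lists of equal length, an entry for each row: "offset": the shift along the tool's x, y, z in m, a list of three; "twist": the turn, a rotation vector about the tool's x, y, z in units of 6 degrees (1.0 is 6 degrees), a list of three. In form: {"offset": [[tx, ty, tz], ...], "twist": [[ax, ay, az], ...]}. A call has 1 to 5 rows; each row is the pose to reach, as a shift and turn from the pose measured when the call began, along the tool's axes at that moment; what a row does not reach only later rows make up. A row lasts 1/12 s, in which the tool goes at most 41.7 mm and 7.16 degrees, less where a joint would pass 70% of its speed; a pose out of reach is approached as far as the arm can. A call with a gripper value outside its range is refused whole. "hand" is the finger opening in m, from 0 to 0.0854, set as the call begins (left out, the last holds). The fingers move at their own pace and stop on an object; "newtons" is the grip in N (left out, the last holds). Time passes only in rows, so rows that repeat a pose let the fingers close. It gives the time, the measured TCP pose, the force and the opening at its end, in the units of the state.
- r.state(): the state, without advancing time (a new reading comes with each control period).
- r.camera(name): name is "side" or "top"; returns the picture (384x512x3 uint8, red, green, blue); there is no depth.
- r.calibration(name): a dict with "vertical_fov" (degrees; the focal length in pixels is half the picture's height over the tangent of half this angle, whatever the lens; pixels are square), "cx", "cy" (the principal point, pixels), "extrinsics" (4x4, takes a point from camera to world coordinates). Camera axes: x right, y down, z forward; pixel columns grow to the right and rows downward; lengths in m; the calibration is good to about 2 mm. A picture is of the moment at which its call begins. calibration takes no time and is no camera call.
- r.job_done(): hands the job in, once; it reports no verdict.
The state is a dict: "t": time; "q": joint angles; "dq": joint speeds; "joint_efforts": joint torques, N m; "position": TCP position; "tcp_rot": TCP orientation; "contact_force": force on the tool from outside, world axes, zero at the start; "torque": the same for the moment, N m; "width": finger opening in m.
Only numpy, scipy, OpenCV 4.12 (cv2) and the standard library are available. Lean on these libraries where they do the work, as an engineer would, in place of code of your own. Each camera call takes 0.05 s, during which the arm holds its last target. There are 200 camera calls.

### The job

Load the loose battery stick into the empty bay of the charger on the coffee counter: put its flat end in first, under the retaining bar, push the sprung contact back with it while the end with the nub is still raised, then tip the nub end down behind the lip of the fixed contact and seat it fully home on the bay floor, lying level. Work gently: do not run the sprung contact hard against its stop and do not force the stick or the gripper against the charger. Leave the stick held by the spring alone, and leave the other things on the counter where they are.

Things in the scene. Friction and masses are not known exactly. Their poses are not given: they have to be found in the camera images.
- stick: the loose battery stick: a plain cylinder 28 mm in diameter, 80 mm long, aluminium with a white sleeve, 80 to 145 g; a steel nub 11 mm in diameter stands 3 mm out of the middle of one end, the other end is flat. Origin at the middle of the 80 mm cylinder on its axis; x runs along the axis from the flat end to the nub. It starts lying level in the wooden rest.
- nub (a point): tip of the stick's nub, on its axis, 43 mm from the stick's origin
- rest: wooden rest, fixed, 90 x 44 mm, along its x the stick lies with its axis 34 mm above the counter, up to 6 mm off the middle. Two V saddles, each 10 mm thick, at x = +-28 mm (tops under 32 mm above the counter); between them the stick is free and the base only 8 mm high. Origin under its middle.
- charger: the grey charger, fixed, one bay open at the top. Origin on the counter under the middle of the loaded stick; x runs along the bay from the sprung to the fixed contact, z up. Base block 100 mm wide, from x = -82 to +58 mm, its flat top (the bay floor) 24 mm above the counter. The spring housing stands at x = -70 to -58 mm, 43 mm above the floor.
- bay (a point): point on the bay floor under the middle of the loaded stick (24 mm above the charger's origin), axes as the charger's. Loaded, the stick's cylinder lies from x = -40 to +40 mm with its axis 14 mm above the floor, nub towards +x. Between x = -19 and +24 mm the sides are open, only flat floor, for the fingers.
- fixed_contact (a point): x = +43 mm of the bay, 25 mm above the floor: the top of the fixed contact, an upright wall 36 mm wide, 10 mm thick, face at x = +43 mm; the nub rests against the face under a small lip that overhangs by 1.5 mm (to x = 41.5 mm), from 21.5 to 25 mm above the floor. Beside it, x = 24 to 43 mm, two low cheeks, inner faces 31 mm apart, 13 mm high, with flared tops up to 21 mm high.
- mouth (a point): point on the bay floor at the mouth of the sprung end, x = -19 mm of the bay. Two cheeks with inner faces 31 mm apart, 6 mm thick, stand 43 mm high from x = -70 to -29 mm and carry the bar; from -29 to -19 mm they flare outwards, 24 mm high.
- bar (a point): middle of the underside of the retaining bar, which crosses the bay from cheek to cheek, x = -37 to -29 mm of the bay, underside 38 mm and top 44 mm above the floor. The flat end slides in under it along the stick's own length, nub end raised by about 20 degrees (at least 18, to pass over the fixed contact's lip; at most 25).
- sprung_contact (a point): middle of the top edge of the sprung contact's face when free: x = -34 mm of the bay, 22 mm above the floor (fixed point, does not move with the contact). The contact is a steel plate 24 mm wide, from the floor to this height; it is pushed towards -x.
- slider (a joint): how far the sprung contact is pressed in, m: 0 free, 0.006 with the stick loaded, 0.013 at its stop. The spring takes 3 N to start and 1 N more per mm (9 N loaded, 16 N at the stop). To get the nub past the lip while tipping, it must be pressed about 9 mm: some 3.5 mm to spare before the stop. It is damped.
- pitcher: steel milk pitcher, 72 mm wide, 95 mm high, standing between charger and rest; not to be moved (origin: under its middle)
- tamper: steel tamper, 58 mm wide, 83 mm high; not to be moved (origin: under its middle)
- cup: white mug, 80 mm wide, 70 mm high; not to be moved (origin: under its middle)
- jar: amber glass jar, 70 mm wide, 100 mm high; not to be moved (origin: under its middle)
- can: drinks can, 54 mm wide, 115 mm high; not to be moved (origin: under its middle)
- portafilter: portafilter, basket 72 mm wide with a black handle along its x axis to 165 mm, 34 mm high; origin under the basket; not to be moved
- spoon: steel spoon lying flat, about 180 mm long, origin near its middle; not to be moved
There are look-alikes about, which are no part of the job. Leave any green or turquoise look-alike of the stick alone. Leave any green look-alike of the charger alone.

How it is judged:
By the outcome, as a careful person would: the job done as asked, in the order asked, and still so for the second after the job is handed in, with the robot touching nothing.
It also fails if it takes over 72 s, if anything falls off the work surface, if the arm or the gripper's body presses on something with over 40 N, if the wrist force passes 120 N, or if a joint passes its speed limit or range.

## Working session

There is one attempt and no reset: what is moved stays moved. The work goes in short steps, Python scripts to look and compute and a tool call to move; the robot and the scene stay as the last step left them, time stands still between calls to the robot, and variables do not carry over. Pictures are saved under pics/ and viewed, about 8 in all and at most 12, crops included, and the job is handed in when it is done.

Besides the shell and the picture viewer there is one more tool, called after ">>>" as a command line: name --argument value ..., lists and objects as JSON in quotes. arm_command: Moves the arm, as the interface text tells. Its arguments: {"type":"object","properties":{"offset":{"type":"array"},"twist":{"type":"array"},"hand":{"type":"number"},"newtons":{"type":"number"}},"required":["offset","twist"]}

```bash
mkdir -p pics
python3 - <<'E'
from workcell import r
import cv2, numpy as np
print(r.state())
for n in("side","top"):
    c=r.calibration(n);print(n,c)
    cv2.imwrite(f"pics/{n}0.png",cv2.cvtColor(r.camera(n),cv2.COLOR_RGB2BGR))
a=np.hstack([cv2.imread("pics/side0.png"),cv2.imread("pics/top0.png")])
E
```

```text
{'t': 0.0, 'q': array([ 1.03640009,  0.43522784,  0.024983  ,  1.57414217, -0.0116043 ,
        1.13400895, -0.07509952]), 'dq': array([ 7.21923521e-04,  4.34705791e-05, -1.69602058e-04,  4.04186456e-04,
        9.28972122e-04, -5.85008495e-04, -5.37719983e-04]), 'joint_efforts': array([ 6.96151055e-04, -6.70471001e+01,  1.02490045e+00, -3.16212416e+01,
        1.53917429e-02,  1.22790638e-02, -2.86584145e-05]), 'position': array([ 0.26129677, -0.56720038,  0.24750563]), 'tcp_rot': array([-3.05087095,  1.56915514,  2.09323355]), 'contact_force': array([-0.97054913,  0.15206135,  0.58700316]), 'torque': array([ 0.01372592,  0.04268725, -0.02479819]), 'width': 0.08541869698933985}
side {'vertical_fov': 42.222232763971945, 'cx': 256.3426495824267, 'cy': 193.9519800688603, 'extrinsics': array([[-0.99299608, -0.06295787,  0.09997546,  0.43552288],
       [-0.11813476,  0.54141979, -0.83241143,  1.18288086],
       [-0.00172184, -0.83839187, -0.54506524,  0.84803478],
       [ 0.        ,  0.        ,  0.        ,  1.        ]])}
top {'vertical_fov': 43.65299649042789, 'cx': 248.60421721615626, 'cy': 191.45294206949788, 'extrinsics': array([[-1.17981402e-02, -9.81659933e-01,  1.90275011e-01,
         3.25792756e-01],
       [-9.99879101e-01,  1.35094535e-02,  7.69925281e-03,
        -2.27558195e-04],
       [-1.01285594e-02, -1.90161170e-01, -9.81700638e-01,
         1.36515363e+00],
       [ 0.00000000e+00,  0.00000000e+00,  0.00000000e+00,
         1.00000000e+00]])}
```

View pics/side0.png

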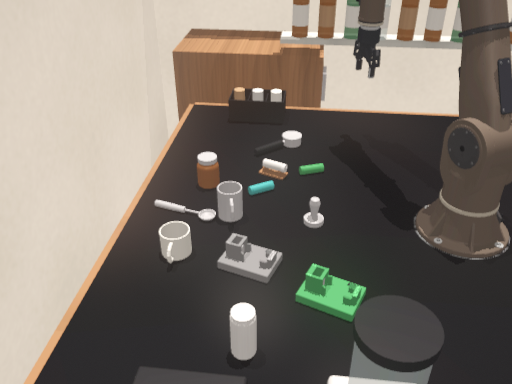

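View pics/top0.png

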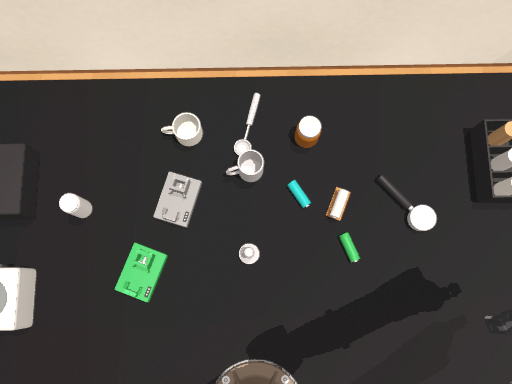

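The stick in the wooden rest is at top (339,204) and side (274,167). It is white and sits in the rest, whereas the look-alikes are turquoise at top (299,194) and green at top (349,247). The grey charger is at top (178,200) and side (250,260); the green one at top (141,272) is the decoy. I'll confirm with one enlarged crop.

Run:
```python
import cv2, numpy as np
s=cv2.imread("pics/side0.png");t=cv2.imread("pics/top0.png")
def c(im,x,y,w,h,k): return cv2.resize(im[y:y+h,x:x+w],(400,300),interpolation=cv2.INTER_CUBIC)
a=np.vstack([np.hstack([c(t,312,183,56,42,0),c(t,142,168,80,60,0)]),np.hstack([c(s,246,146,56,42,0),c(s,210,225,80,60,0)])])
cv2.imwrite("pics/crop0.png",a)
```

```text
(no output)
```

View pics/crop0.png

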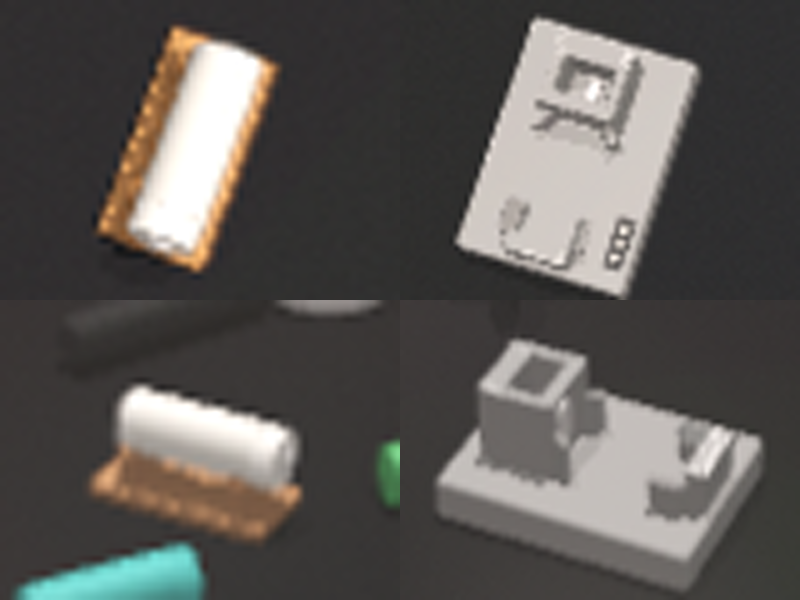

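The crop confirms a white stick in the wooden rest and the grey charger, with its spring housing at the far end (top in the top view) and its fixed contact towards the robot. Next I'll fit silhouettes to get the poses.

```bash
cat > vis.py <<'E'
import cv2, numpy as np
from workcell import r
from scipy.optimize import minimize
from scipy.spatial.transform import Rotation as Rn
def proj(n,P):
    c=r.calibration(n);E=np.linalg.inv(c["extrinsics"]);f=192/np.tan(np.radians(c["vertical_fov"]/2))
    p=np.atleast_2d(P)@E[:3,:3].T+E[:3,3];return np.c_[c["cx"]+f*p[:,0]/p[:,2],c["cy"]+f*p[:,1]/p[:,2]]
def back(n,u,v,z):
    c=r.calibration(n);E=c["extrinsics"];f=192/np.tan(np.radians(c["vertical_fov"]/2))
    d=E[:3,:3]@np.array([(u-c["cx"])/f,(v-c["cy"])/f,1]);o=E[:3,3];return o+d*(z-o[2])/d[2]
def box(a,b,c,d,e,f): return np.array([[x,y,z] for x in(a,b) for y in(c,d) for z in(e,f)])
def cyl(rad,x0,x1): 
    t=np.linspace(0,2*np.pi,40,endpoint=False);return np.vstack([np.c_[0*t+x,rad*np.cos(t),rad*np.sin(t)] for x in(x0,x1)])
K=6
def ren(n,parts,T,R,roi):
    x,y,w,h=roi;m=np.zeros((h*K,w*K),np.uint8)
    for p in parts:
        q=((proj(n,p@R.T+T)-[x,y]+.5)*K).astype(np.float32)
        cv2.fillConvexPoly(m,np.round(cv2.convexHull(q)*16).astype(np.int32),255,shift=4)
    return cv2.resize(m,(w,h),interpolation=cv2.INTER_AREA)/255.
CH=[box(-.082,.058,-.05,.05,0,.024),box(-.07,-.029,-.0215,.0215,.024,.067),box(.043,.053,-.018,.018,.024,.049)]
ST=[cyl(.014,-.04,.04)]
NUB=cyl(.0055,.04,.043)
E
cat > fit.py <<'E'
from vis import *
I={n:cv2.imread(f"pics/{n}0.png").astype(float) for n in("side","top")}
def run(parts,rois,mk,x0,z,name):
    M={n:mk(I[n][y:y+h,x:x+w]) for n,(x,y,w,h) in rois.items()}
    for ns in (["top","side"],["top"],["side"]):
        f=lambda p:sum(((ren(n,parts,np.array([p[0]/1e3,p[1]/1e3,z]),Rn.from_euler("z",p[2],degrees=True).as_matrix(),rois[n])-M[n])**2).sum() for n in ns)
        o=min((minimize(f,np.array(x0)+d,method="Nelder-Mead",options=dict(initial_simplex=np.array(x0)+d+np.array([[0,0,0],[8,0,0],[0,8,0],[0,0,5]]))) for d in ([0,0,0],[4,-4,4])),key=lambda o:o.fun)
        print(name,ns,o.x.round(2),round(o.fun,1))
    return M
g=lambda a:np.clip((a.min(2)-70)/30,0,1)
w=lambda a:np.clip((a.min(2)-80)/50,0,1)
c=back("top",178,203,.024)*1e3;s=back("top",340,204,.034)*1e3;print(c,s)
M=run(CH,dict(top=(140,165,70,70),side=(212,228,76,54)),g,[c[0],c[1],163],0,"charger")
cv2.imwrite("pics/m.png",np.hstack([cv2.resize(M["top"]*255,None,fx=4,fy=4),cv2.resize(M["side"]*255,(304,280))]))
run(ST,dict(top=(320,182,40,42),side=(256,150,38,30)),w,[s[0],s[1],160],.034,"stick")
E
python3 fit.py
```

```text
[555.08711141 211.25127595  24.        ] [ 544.37256809 -246.06174225   34.        ]
charger ['top', 'side'] [558.49 218.29 162.29] 61.4
charger ['top'] [558.17 218.72 162.32] 23.0
charger ['side'] [558.73 217.73 161.54] 30.8[ WARN:0@2.223] global loadsave.cpp:1063 imwrite_ Unsupported depth image for selected encoder is fallbacked to CV_8U.
Traceback (most recent call last):
  File "fit.py", line 15, in <module>
    run(ST,dict(top=(320,182,40,42),side=(256,150,38,30)),w,[s[0],s[1],160],.034,"stick")
    ~~~^^^^^^^^^^^^^^^^^^^^^^^^^^^^^^^^^^^^^^^^^^^^^^^^^^^^^^^^^^^^^^^^^^^^^^^^^^^^^^^^^^
  File "fit.py", line 7, in run
    o=min((minimize(f,np.array(x0)+d,method="Nelder-Mead",options=dict(initial_simplex=np.array(x0)+d+np.array([[0,0,0],[8,0,0],[0,8,0],[0,0,5]]))) for d in ([0,0,0],[4,-4,4])),key=lambda o:o.fun)
  File "fit.py", line 7, in <genexpr>
    o=min((minimize(f,np.array(x0)+d,method="Nelder-Mead",options=dict(initial_simplex=np.array(x0)+d+np.array([[0,0,0],[8,0,0],[0,8,0],[0,0,5]]))) for d in ([0,0,0],[4,-4,4])),key=lambda o:o.fun)
           ~~~~~~~~^^^^^^^^^^^^^^^^^^^^
[... 365 characters left out ...]
^^^^^^^^^^^^^^^^^^^^^^^^^^^^^^^^^^^^^^^^^^^^^^^^^^^^^^^^^^^^^^^^^^^^^^^^^^^^^^^^^^^^
  File "fit.py", line 6, in <genexpr>
    f=lambda p:sum(((ren(n,parts,np.array([p[0]/1e3,p[1]/1e3,z]),Rn.from_euler("z",p[2],degrees=True).as_matrix(),rois[n])-M[n])**2).sum() for n in ns)
                     ~~~^^^^^^^^^^^^^^^^^^^^^^^^^^^^^^^^^^^^^^^^^^^^^^^^^^^^^^^^^^^^^^^^^^^^^^^^^^^^^^^^^^^^^^^^^^^^^^^^^^
  File "vis.py", line 18, in ren
    q=((proj(n,p@R.T+T)-[x,y]+.5)*K).astype(np.float32)
        ~~~~^^^^^^^^^^^
  File "vis.py", line 6, in proj
    c=r.calibration(n);E=np.linalg.inv(c["extrinsics"]);f=192/np.tan(np.radians(c["vertical_fov"]/2))
ValueError: time passes only in moves, steps and waits
```

Run:
```python
import cv2,numpy as np
np.set_printoptions(linewidth=200)
s=cv2.imread("pics/side0.png").mean(2).astype(int);t=cv2.imread("pics/top0.png").mean(2).astype(int)
print(t[185:193,334:352]);print(t[210:222,326:346]);print(s[156:170,260:268]);print(s[160:178,278:292])
```

```text
[[ 47  46  47  48  46  48  47  49  47  47  48  47  47  47  46  47  48  47]
 [ 47  47  64  61  50  46  47  47  47  48  47  46  46  47  47  47  46  46]
 [ 47  44 158 143  97  73  62  49  48  47  48  47  48  47  47  48  47  48]
 [ 46  75 163 171 180 178 153 110  84  72  58  48  49  48  48  46  48  47]
 [ 47 118 163 173 175 175 206 237 224 204 161 108  63  48  47  48  47  47]
 [ 46 108 112 145 122 178 219 243 252 255 255 253 182 118  65  50  48  46]
 [ 81 108 102 134 140 199 232 248 254 255 255 255 255 254 173  88  57  48]
 [130  96 100 103 168 216 239 250 254 255 255 255 255 255 220 176 108  55]]
[[ 46  92 112 101 101 139 205 233 248 253 255 255 255 255 254 247 184 185  92  47]
 [ 45 112 115  89  85 189 226 248 241 255 255 255 255 255 253 224 184 131  64  47]
 [ 74 164 107  92 107 206 238 252 255 255 255 255 255 255 251 191 172  88  48  47]
 [110 113  96  95 159 217 246 254 255 255 255 255 251 243 246 183 148  72  48  45]
 [157 123  98 107 194 229 249 255 255 255 255 255 255 252 217 181 101  51  49  47]
 [ 96  94  94  94 146 154 180 241 255 255 255 255 254 244 176 175  89  47  47  46]
 
[... 1351 characters left out ...]
9 225 235 245 249 240 173 173 123  55  56  56  55]
 [186 193 202 218 226 229 207 162 187 117  56  55  56  55]
 [164 169 178 197 204 205 172 155 167  95  56  56  56  55]
 [157 158 162 174 180 184 161 147 137  63  55  56  55  56]
 [135 138 151 160 163 166 155 150 130  55  55  56  55  55]
 [109 117 126 137 149 151 157 153 107  58  55  55  55  56]
 [101 105  98 103 118 126 154 155 142 132  64  56  56  55]
 [ 95  94  92  92  92 100 125 133 158 132  67  56  56  55]
 [ 95  94  92  92  92  93  93 101 123  80  59  55  55  55]
 [ 96  94  92  94  93  93  93  91  77  59  55  55  55  55]
 [105 102  93  95  95  95  92  77  56  52  54  54  55  55]
 [102 102 111 121 123  94  78  54  49  53  53  53  55  55]]
```

A bright nub spot shows at the near end of the stick: top (334,217) and side (286,167). So the stick's +x points towards the robot, like the charger's. I'll cache the calibration and fit the stick.

```bash
python3 - <<'E'
from workcell import r
import pickle;pickle.dump({n:r.calibration(n) for n in("side","top")},open("cal.pkl","wb"))
E
sed -i 's/^from workcell import r$/import pickle;CAL=pickle.load(open("cal.pkl","rb"))/; s/r\.calibration(n)/CAL[n]/' vis.py
sed -i '/^M=run/d;/^cv2.imwrite/d' fit.py; sed -i 's/initial_simplex/maxiter=150,initial_simplex/' fit.py
cat >> fit.py <<'E'
def P(n,p):return proj(n,p).round(1)
R=Rn.from_euler("z",161,degrees=True).as_matrix()
E
python3 fit.py
```

```text
[555.08711141 211.25127595  24.        ] [ 544.37256809 -246.06174225   34.        ]
stick ['top', 'side'] [ 546.65 -243.59  157.22] 36.5
stick ['top'] [ 546.81 -243.7   157.82] 20.3
stick ['side'] [ 547.03 -242.71  156.29] 14.7
```

```bash
cat > plan.py <<'E'
import numpy as np
from workcell import r
from scipy.spatial.transform import Rotation as Rn
def cur():
    s=r.state();return s,np.array(s["position"]),Rn.from_euler("xyz",s["tcp_rot"]).as_matrix()
def down(yaw,tilt=0,sgn=1):
    "tool down, jaws across a stick with axis yaw (deg), nub end raised by tilt (deg)"
    y,t=np.radians([yaw,tilt]);h=np.array([np.cos(y),np.sin(y),0]);z=np.array([0,0,1.])
    n=-np.sin(t)*h+np.cos(t)*z;p=sgn*np.array([-np.sin(y),np.cos(y),0]);return np.c_[-n,np.cross(p,-n),p]
def go(T,R,p=None,Rc=None):
    if p is None: s,p,Rc=cur()
    return (Rc.T@(np.array(T)-p)).round(4),(Rn.from_matrix(Rc.T@R).as_rotvec(degrees=True)/6).round(3)
E
python3 - <<'E'
from plan import *
s,p,Rc=cur();print(Rc.round(3))
u=np.array([-.924,.383,0])
for sg in(1,-1): print(sg,go(np.r_[.5467,-.2436,.25]+u*.003,down(157.5,0,sg)))
E
```

```text
[[-0.001  0.908  0.418]
 [ 0.001  0.418 -0.908]
 [-1.    -0.    -0.001]]
1 (array([-0.0022,  0.3926, -0.1768]), array([ 7.873e+00, -1.200e-02,  6.000e-03]))
-1 (array([-0.0022,  0.3926, -0.1768]), array([-2.2127e+01, -8.0000e-03, -1.5000e-02]))
```

>>> arm_command --offset '[[0,0.035,-0.016],[0,0.07,-0.032],[0,0.105,-0.048],[0,0.14,-0.064],[0,0.175,-0.08]]' --twist '[[0.8,0,0],[1.6,0,0],[2.4,0,0],[3.2,0,0],[4.0,0,0]]' --hand 0.055 --newtons 60

```text
t: 0.52
position: [0.3875, -0.4197, 0.2474]
tcp_rot: [-2.569, 1.569, 2.152]
contact_force: [1.1, -1.3, -0.1]
width: 0.0551
```

Run:
```python
from plan import *
u=np.array([-.924,.383,0])
print(go(np.r_[.5467,-.2436,.2]+u*.003,down(157.5,0,1)))
```

```text
(array([ 0.0475,  0.158 , -0.1759]), array([ 3.83 , -0.014,  0.014]))
```

>>> arm_command --offset '[[0.008,0.026,-0.029],[0.016,0.052,-0.058],[0.024,0.078,-0.087],[0.032,0.104,-0.116],[0.04,0.13,-0.145]]' --twist '[[0.8,0,0],[1.6,0,0],[2.4,0,0],[3.2,0,0],[3.83,0,0]]'

```text
t: 0.93
position: [0.517, -0.2719, 0.2069]
tcp_rot: [-2.053, 1.568, 2.262]
contact_force: [-0.7, -0.7, 0.0]
width: 0.055
```

Run:
```python
from plan import *
u=np.array([-.924,.383,0])
print(go(np.r_[.5467,-.2436,.12]+u*.003,down(157.5,0,1)))
```

```text
(array([ 0.0869,  0.0136, -0.0375]), array([-0.044, -0.011,  0.02 ]))
```

>>> arm_command --offset '[[0.015,0.005,-0.012],[0.035,0.01,-0.025],[0.06,0.0136,-0.0375],[0.085,0.0136,-0.0375],[0.087,0.0136,-0.0375]]' --twist '[[0,0,0],[-0.02,0,0],[-0.04,0,0],[-0.04,0,0.02],[-0.04,0,0.02]]'

```text
t: 1.35
position: [0.5417, -0.2401, 0.1154]
tcp_rot: [-1.709, 1.563, 2.613]
contact_force: [-0.5, 1.0, 0.1]
width: 0.0548
```

Run:
```python
from plan import *
u=np.array([-.924,.383,0])
print(go(np.r_[.5467,-.2436,.04]+u*.003,down(157.5,0,1)))
import cv2
for n in("side","top"): cv2.imwrite(f"pics/{n}1.png",cv2.cvtColor(r.camera(n),cv2.COLOR_RGB2BGR))
s=cv2.imread("pics/side1.png");t=cv2.imread("pics/top1.png")
c=lambda im,x,y:cv2.resize(im[y:y+80,x:x+80],(400,400),interpolation=cv2.INTER_CUBIC)
cv2.imwrite("pics/crop1.png",np.hstack([c(t,300,160),c(s,235,110)]))
```

```text
(array([0.0754, 0.0035, 0.0014]), array([ 0.017, -0.01 ,  0.071]))
```

View pics/crop1.png

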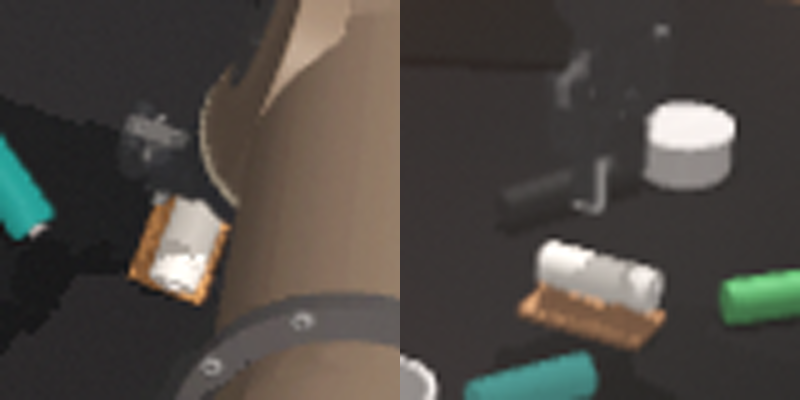

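The open fingers stand over the stick: side crop, fingertip (600,200) above stick centre (600,275). Descending now.

>>> arm_command --offset '[[0.02,0.0035,0.0014],[0.045,0.0035,0.0014],[0.065,0.0035,0.0014],[0.0754,0.0035,0.0014],[0.0754,0.0035,0.0014]]' --twist '[[0,0,0.07],[0,0,0.07],[0,0,0.07],[0,0,0.07],[0,0,0.07]]'

```text
t: 1.87
position: [0.5445, -0.2454, 0.0431]
tcp_rot: [1.649, 1.568, -0.316]
contact_force: [-0.8, 0.0, -0.4]
width: 0.0551
```

>>> arm_command --offset '[[0,0,0],[0,0,0],[0,0,0],[0,0,0],[0,0,0]]' --twist '[[0,0,0],[0,0,0],[0,0,0],[0,0,0],[0,0,0]]'

```text
t: 2.28
position: [0.545, -0.2455, 0.0439]
tcp_rot: [1.652, 1.567, -0.313]
contact_force: [0.2, -0.7, -0.6]
width: 0.0553
```

Run:
```python
from plan import *
u=np.array([-.924,.383,0])
print(go(np.r_[.5467,-.2436,.04]+u*.003,down(157.5,0,1)),r.state()["contact_force"],r.state()["torque"])
```

```text
(array([ 0.0039, -0.0022, -0.0024]), array([-0.014, -0.003, -0.036])) [ 0.18467692 -0.74586924 -0.59210709] [ 0.03433756 -0.01077583 -0.00286568]
```

>>> arm_command --offset '[[0.004,-0.002,-0.0024],[0.004,-0.002,-0.0024],[0.004,-0.002,-0.0024]]' --twist '[[0,0,0],[0,0,0],[0,0,0]]'

```text
t: 2.53
position: [0.5439, -0.2421, 0.0398]
tcp_rot: [1.7, 1.567, -0.264]
contact_force: [0.9, 0.2, -0.5]
width: 0.0547
```

>>> arm_command --offset '[[0,0,0],[0,0,0],[0,0,0],[0,0,0],[0,0,0]]' --twist '[[0,0,0],[0,0,0],[0,0,0],[0,0,0],[0,0,0]]' --hand 0.02 --newtons 40

```text
t: 2.95
position: [0.5444, -0.241, 0.0399]
tcp_rot: [2.015, 1.567, 0.051]
contact_force: [0.3, 4.9, 4.4]
width: 0.027
```

Run:
```python
from plan import *
u=np.array([-.924,.383,0])
s=r.state()
print(go(np.r_[.5467,-.2436,.04]+u*.003,down(157.5,0,1)),s["contact_force"],s["torque"],s["width"],s["position"])
```

```text
(array([-0.0001,  0.0001,  0.0015]), array([-0.001, -0.015, -0.032])) [0.29511456 4.94324084 4.37304873] [ 1.24066077 -0.14600636  0.07538842] 0.026950887275993773 [ 0.54441163 -0.24102751  0.03994938]
```

>>> arm_command --offset '[[-0.004,0,0],[-0.015,0,0],[-0.035,0,0],[-0.065,0,0],[-0.1,0,0]]' --twist '[[0,0,0],[0,0,0],[0,0,0],[0,0,0],[0,0,0]]' --newtons 60

```text
t: 3.37
position: [0.5425, -0.2414, 0.1403]
tcp_rot: [2.722, 1.57, 0.757]
contact_force: [1.2, -0.9, -1.3]
width: 0.0261
```

>>> arm_command --offset '[[-0.03,0,0],[-0.06,0,0],[-0.075,0,0],[-0.075,0,0]]' --twist '[[0,0,0],[0,0,0],[0,0,0],[0,0,0]]'

```text
t: 3.7
position: [0.544, -0.2431, 0.2203]
tcp_rot: [1.627, 1.563, -0.339]
contact_force: [0.3, -0.3, -1.0]
width: 0.0259
```

```bash
cat > bay.py <<'E'
from plan import *
C=np.array([.5585,.2183]);YAW=162.3;G=.0031;H=.006
def tcp(cx,cz,tilt,y=0):
    "TCP pose with stick centre at bay (cx,y,cz) mm above floor, nub raised by tilt"
    t=np.radians(tilt);a=np.radians(YAW);h=np.array([np.cos(a),np.sin(a)]);l=np.array([-np.sin(a),np.cos(a)])
    X=cx/1e3+G*np.cos(t)-H*np.sin(t);Z=cz/1e3+G*np.sin(t)+H*np.cos(t)
    return np.r_[C+X*h+y/1e3*l,.024+Z],down(YAW,tilt,1)
def bay(p=None,Rc=None):
    "stick centre in bay mm, tilt, yaw error deg, force in bay axes"
    s,p,Rc=cur();a=np.radians(YAW);B=np.array([[np.cos(a),np.sin(a),0],[-np.sin(a),np.cos(a),0],[0,0,1]])
    u=B@np.cross(Rc[:,2],Rc[:,0])*-1;n=-B@Rc[:,0];o=B@(p-np.r_[C,.024])-G*u-H*n
    return (o*1e3).round(1),np.degrees(np.arcsin(u[2])).round(2),np.degrees(np.arctan2(u[1],u[0])).round(2),(B@s["contact_force"]).round(1),(B@s["torque"]).round(2)
E
python3 - <<'E'
from bay import *
print(bay(),r.state()["position"],r.state()["width"]); print(go(*tcp(35,130,0)))
E
```

```text
(array([-129.6,  444.2,  190.4]), np.float64(-0.44), np.float64(-4.93), array([-0.4,  0.2, -1. ]), array([ 0.05, -0.02, -0.  ])) [ 0.54401715 -0.24305325  0.22034357] 0.025927953172311596
(array([ 0.059 , -0.2026, -0.4281]), array([-0.821, -0.001, -0.074]))
```

>>> arm_command --offset '[[0,-0.006,-0.013],[0,-0.02,-0.042],[0,-0.036,-0.074],[0,-0.052,-0.108],[0,-0.068,-0.142]]' --twist '[[0,0,0],[0,0,0],[0,0,0],[0,0,0],[0,0,0]]'

```text
t: 4.12
position: [0.5348, -0.0852, 0.2194]
tcp_rot: [1.51, 1.564, -0.458]
contact_force: [1.9, 0.5, -1.7]
width: 0.0261
```

>>> arm_command --offset '[[0,-0.016,-0.034],[0,-0.032,-0.068],[0,-0.048,-0.102],[0,-0.064,-0.136],[0,-0.08,-0.17]]' --twist '[[-0.2,0,0],[-0.3,0,0],[-0.4,0,0],[-0.5,0,0],[-0.6,0,0]]'

```text
t: 4.53
position: [0.5259, 0.1035, 0.2184]
tcp_rot: [1.285, 1.564, -0.62]
contact_force: [0.2, -0.4, -1.3]
width: 0.0261
```

Run:
```python
from bay import *
print(bay()); print(go(*tcp(40,100,20)))
```

```text
(array([ -7. , 119.4, 188.4]), np.float64(-0.37), np.float64(-1.45), array([-0.3,  0.3, -1.3]), array([-0.03,  0.  ,  0.02]))
(array([ 0.0872, -0.0483, -0.1183]), array([-0.243, -0.023, -3.395]))
```

>>> arm_command --offset '[[0,-0.012,-0.03],[0.01,-0.024,-0.06],[0.02,-0.036,-0.09],[0.035,-0.046,-0.113],[0.045,-0.0483,-0.1183]]' --twist '[[0,0,-0.7],[-0.1,0,-1.4],[-0.2,0,-2.1],[-0.24,0,-2.8],[-0.24,0,-3.4]]'

```text
t: 4.95
position: [0.5177, 0.2358, 0.1716]
tcp_rot: [-1.583, 1.215, 2.826]
contact_force: [-0.4, -0.1, -1.0]
width: 0.0263
```

>>> arm_command --offset '[[0,0,0],[0,0,0],[0,0,0]]' --twist '[[0,0,0],[0,0,0],[0,0,0]]'

```text
t: 5.2
position: [0.5177, 0.235, 0.1716]
tcp_rot: [-1.581, 1.217, 2.827]
contact_force: [0.5, 0.4, -0.3]
width: 0.0259
```

Run:
```python
from bay import *
import cv2
print(bay()); print(go(*tcp(40,60,20)))
for n in("side","top"): cv2.imwrite(f"pics/{n}2.png",cv2.cvtColor(r.camera(n),cv2.COLOR_RGB2BGR))
s=cv2.imread("pics/side2.png");t=cv2.imread("pics/top2.png")
c=lambda im,x,y:cv2.resize(im[y:y+100,x:x+80],(400,500),interpolation=cv2.INTER_CUBIC)
cv2.imwrite("pics/crop2.png",np.hstack([c(t,140,150),c(s,215,190)]))
```

```text
(array([ 43.2,  -3.5, 140.9]), np.float64(20.28), np.float64(0.3), array([-0.3, -0.5, -0.3]), array([-0.03,  0.41,  0.01]))
(array([0.0748, 0.031 , 0.0038]), array([ 0.048, -0.018,  0.046]))
```

View pics/crop2.png

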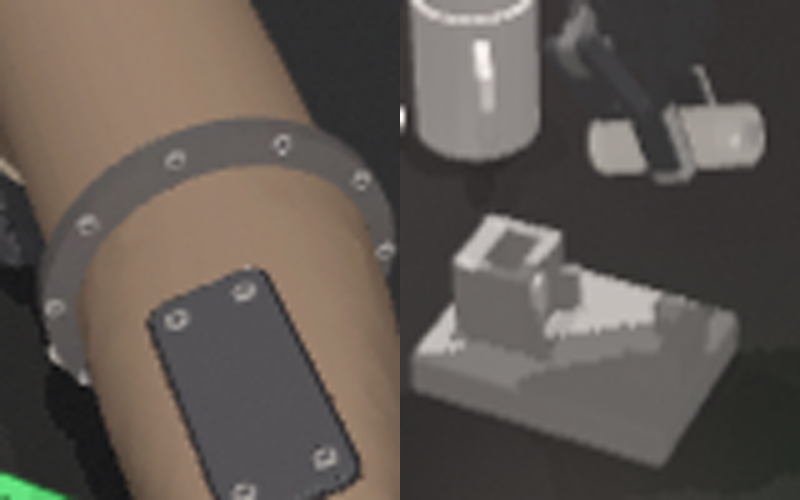

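```bash
cat > chk.py <<'E'
from bay import *
from vis import ren,ST,NUB,minimize
import cv2,sys
def fitstick(im,roi,wx,thr=(75,110)):
    x,y,w,h=roi;M=np.clip((im[y:y+h,x:x+w].astype(float).min(2)-thr[0])/(thr[1]-thr[0]),0,1)
    W=np.ones((h,w));W[:,wx[0]-x:wx[1]-x]=0
    s,p,Rc=cur();u=-np.cross(Rc[:,2],Rc[:,0]);n=-Rc[:,0];R=np.c_[u,Rc[:,2]*1,n]
    o=p-G*u-H*n
    f=lambda q:((ren("side",ST+[NUB],o+np.r_[q[0],q[1],0]/1e3,R,roi)-M)**2*W).sum()
    b=minimize(f,[0,0],method="Nelder-Mead",options=dict(initial_simplex=[[-2,-2],[6,0],[0,6]]))
    d=b.x;a=np.radians(YAW);print("world shift mm (seen-robot)",d.round(2),"bay x,y",np.round([d[0]*np.cos(a)+d[1]*np.sin(a),-d[0]*np.sin(a)+d[1]*np.cos(a)],2),"res",round(b.fun,1),round(f([0,0]),1))
E
python3 - <<'E'
from chk import *
im=cv2.imread("pics/side2.png");fitstick(im,(248,206,44,24),(257,277))
fitstick(im,(248,206,44,24),(257,277),(60,100))
E
```

```text
world shift mm (seen-robot) [-0.87  2.7 ] bay x,y [ 1.65 -2.31] res 6.5 17.5
world shift mm (seen-robot) [-0.72  3.69] bay x,y [ 1.81 -3.29] res 7.3 18.1
```

The side crop shows the stick held with its nub (740,135) raised and pointing the right way, beyond the fixed contact. Next I'll lower it onto the slanted entry line.

Run:
```python
from bay import *
print(go(*tcp(44,46,20,1)))
```

```text
(array([0.0904, 0.0322, 0.0051]), array([ 0.051, -0.029,  0.034]))
```

>>> arm_command --offset '[[0.0,0.002,0.005],[0.02,0.009,0.005],[0.045,0.016,0.005],[0.065,0.023,0.005],[0.08,0.029,0.005]]' --twist '[[0,0,0],[0.05,-0.03,0.03],[0.05,-0.03,0.03],[0.05,-0.03,0.03],[0.05,-0.03,0.03]]'

```text
t: 5.72
position: [0.5157, 0.2297, 0.087]
tcp_rot: [-1.569, 1.222, 2.834]
contact_force: [-0.2, 0.4, -1.7]
width: 0.026
```

>>> arm_command --offset '[[0,0,0],[0,0,0]]' --twist '[[0,0,0],[0,0,0]]'

```text
t: 5.88
position: [0.5155, 0.2287, 0.0875]
tcp_rot: [-1.567, 1.223, 2.836]
contact_force: [0.2, -0.2, 0.2]
width: 0.0258
```

Run:
```python
from bay import *
print(bay());print(bay()); print(go(*tcp(44,46,20,1)))
```

```text
(array([43.3,  3.1, 56.8]), np.float64(19.95), np.float64(-0.07), array([-0.3,  0.1,  0.2]), array([-0.02,  0.44,  0.04]))
(array([43.3,  3.1, 56.8]), np.float64(19.95), np.float64(-0.07), array([-0.3,  0.1,  0.2]), array([-0.02,  0.44,  0.04]))
(array([ 0.0104,  0.003 , -0.0021]), array([-0.012,  0.009, -0.009]))
```

>>> arm_command --offset '[[0.005,0.0015,-0.001],[0.0104,0.003,-0.002],[0.0104,0.003,-0.002],[0.0104,0.003,-0.002]]' --twist '[[0,0,0],[0,0,0],[0,0,0],[0,0,0]]'

```text
t: 6.22
position: [0.5155, 0.231, 0.077]
tcp_rot: [-1.568, 1.223, 2.835]
contact_force: [0.5, 0.1, -0.3]
width: 0.0257
```

Run:
```python
from chk import *
print(bay())
for i in range(4):
    im=cv2.cvtColor(r.camera("side"),cv2.COLOR_RGB2BGR);print(bay()[:4])
cv2.imwrite("pics/side3.png",im)
cv2.imwrite("pics/crop3.png",cv2.resize(im[215:285,212:296],(756,630),interpolation=cv2.INTER_CUBIC)[:600])
```

```text
(array([44. ,  1. , 46.3]), np.float64(19.93), np.float64(-0.06), array([-0.4, -0.2, -0.3]), array([-0.04,  0.4 ,  0.01]))
(array([43.9,  1. , 46.4]), np.float64(19.92), np.float64(-0.06), array([ 0.5, -0.2, -0.9]))
(array([43.9,  0.9, 46.4]), np.float64(19.92), np.float64(-0.06), array([-0.1, -0.2, -0.8]))
(array([43.9,  1. , 46.3]), np.float64(19.93), np.float64(-0.07), array([-0.1,  0.2, -1.5]))
(array([43.9,  1. , 46.3]), np.float64(19.93), np.float64(-0.07), array([ 0.1, -0.3, -1.1]))
```

View pics/crop3.png

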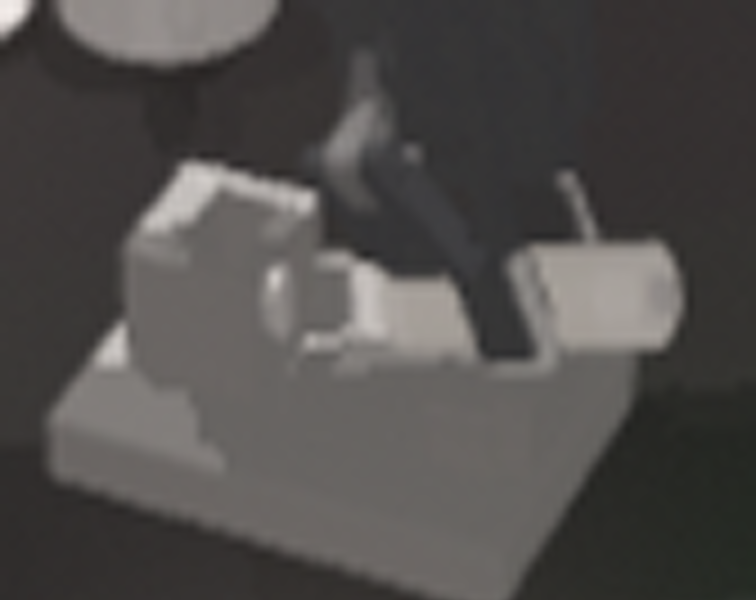

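Run:
```python
from chk import *
from vis import proj,CH
im=cv2.imread("pics/side3.png")
for thr in((75,110),(100,140),(110,150)): fitstick(im,(274,236,20,22),(0,0) if 0 else (274,275),thr)
np.set_printoptions(linewidth=200)
print(im[238:258,274:292].min(2))
s,p,Rc=cur();u=-np.cross(Rc[:,2],Rc[:,0]);n=-Rc[:,0];o=p-G*u-H*n
print(proj("side",np.array([o+.04*u+.014*n,o+.04*u-.014*n,o+.04*u,o-.04*u+.014*n,o-.04*u-.014*n,o-.04*u])).round(1))
```

```text
world shift mm (seen-robot) [-0.39  1.94] bay x,y [ 0.96 -1.73] res 18.0 20.1
world shift mm (seen-robot) [0.99 1.29] bay x,y [-0.55 -1.53] res 2.1 4.9
world shift mm (seen-robot) [1.91 1.38] bay x,y [-1.4 -1.9] res 5.5 9.6
[[ 48  65 107  78  48  48  48  49  49  48  49  49  48  48  48  48  49  48]
 [ 49  57  94 108  50  48  49  49  49  49  48  48  49  48  49  48  48  49]
 [ 48  54  85 123  72  50  49  50  48  49  48  49  49  48  49  50  49  49]
 [ 51  62  76 116  88  63  64  62  63  67  79  63  48  49  49  49  48  49]
 [118 121 124 132 127 123 124 125 125 127 131 120  63  48  48  48  49  49]
 [146 147 147 147 147 148 149 150 149 150 151 146 105  50  49  49  49  48]
 [149 149 149 149 151 151 152 151 152 151 150 150 135  61  49  49  48  49]
 [150 150 150 151 154 156 155 155 154 150 146 143 141  86  49  48  47  48]
 [151 151 153 153 156 157 157 157 155 149 140 135 132  94  49  48  48  48]
 [152 152 153 154 158 158 157 157 156 149 139 136 130 108  49  49  49  49]
 [152 153 153 153 159 158 158 159 158 149 140 136 132 118  48  49  49  49]
 [152 153 152 152 157 159 158 158 157 150 144 138 135 108  49  49  48  48]
 [151 152 151 152 155 157 156 156 155 150 149 146 141  85  48  49  47  48]
 [151 150 150 150 152 154 154 154 154 152 151 149 132  60  48  48  48  49]
 [145 149 149 149 150 152 153 153 152 152 152 145  98  48  49  48  48  48]
 [123 133 130 129 130 131 132 131 126 120 120 109  60  48  48  48  48  48]
 [103 106 101 102 102 102 103 100  85  61  58  48  48  49  48  48  48  49]
 [ 98  95  95  96  97  96  97  95  79  49  49  49  49  50  48  49  48  49]
 [ 95  95  95  96  96  96  96  92  75  49  49  48  48  49  48  49  49  48]
 [ 94  95  96  96  96  97  95  91  68  50  49  48  45  45  49  49  49  48]]
[[282.6 242.2]
 [286.  251.7]
 [284.3 247. ]
 [254.3 243. ]
 [257.8 252.2]
 [256.1 247.6]]
```

The crop shows the stick (crop x 330–685) tilted and clear of the fixed contact, pointing at the mouth at crop (330,300). The fits put the lateral offset within about ±1.1 mm, so I'll advance along the stick's axis and watch the forces.

>>> arm_command --offset '[[0,0.004,0],[0,0.01,0],[0,0.016,0],[0,0.02,0],[0,0.02,0]]' --twist '[[0,0,0],[0,0,0],[0,0,0],[0,0,0],[0,0,0]]'

```text
t: 6.83
position: [0.5346, 0.2243, 0.0695]
tcp_rot: [-1.566, 1.223, 2.835]
contact_force: [-0.9, -0.1, -1.7]
width: 0.026
```

Run:
```python
from bay import *
print(bay()); print(go(*tcp(14,35,20,1)))
```

```text
(array([23.8,  1.5, 38.8]), np.float64(19.9), np.float64(-0.16), array([ 0.9,  0.4, -1.7]), array([0.07, 0.43, 0.  ]))
(array([ 0.0003,  0.0105, -0.0006]), array([-0.024,  0.008, -0.016]))
```

>>> arm_command --offset '[[0,0.002,-0.0005],[0,0.004,-0.0006],[0,0.006,-0.0006],[0,0.008,-0.0006],[0,0.0085,-0.0006]]' --twist '[[-0.02,0,0],[-0.02,0,0],[-0.02,0,0],[-0.02,0,0],[-0.02,0,0]]'

```text
t: 7.25
position: [0.5426, 0.2223, 0.0665]
tcp_rot: [-1.568, 1.223, 2.835]
contact_force: [0.2, -0.1, -0.6]
width: 0.0258
```

Run:
```python
from bay import *
print(bay()); print(go(*tcp(9,33,20,1)))
```

```text
(array([15.5,  1. , 35.8]), np.float64(19.9), np.float64(-0.04), array([-0.2,  0. , -0.6]), array([-0.06,  0.4 , -0.01]))
(array([ 0.0004,  0.0071, -0.    ]), array([-0.006,  0.008, -0.017]))
```

>>> arm_command --offset '[[0,0.0015,0],[0,0.003,0],[0,0.0045,0],[0,0.006,0],[0,0.0065,0]]' --twist '[[0,0,0],[0,0,0],[0,0,0],[0,0,0],[0,0,0]]'

```text
t: 7.67
position: [0.5486, 0.2204, 0.0642]
tcp_rot: [-1.568, 1.224, 2.835]
contact_force: [-0.3, 0.8, -0.3]
width: 0.0259
```

Run:
```python
from bay import *
print(bay()); print(go(*tcp(7,32,20,1)))
```

```text
(array([ 9.1,  1. , 33.5]), np.float64(19.89), np.float64(-0.04), array([ 0.6, -0.7, -0.3]), array([-0.09,  0.36, -0.03]))
(array([ 0.0007,  0.0025, -0.    ]), array([-0.007,  0.007, -0.018]))
```

The stick's flat end is now between the cheeks with no contact felt. I'll make a gentle lateral probe to centre it.

>>> arm_command --offset '[[0,0,0.001],[0,0,0.0015],[0,0,0.0015],[0,0,0.0015]]' --twist '[[0,0,0],[0,0,0],[0,0,0],[0,0,0]]'

```text
t: 8.0
position: [0.5484, 0.2197, 0.0644]
tcp_rot: [-1.572, 1.224, 2.832]
contact_force: [1.6, 4.0, -2.4]
width: 0.026
```

Run:
```python
from bay import *
print(bay())
```

```text
(array([ 9.2,  1.7, 33.7]), np.float64(19.87), np.float64(0.01), array([-0.3, -4.3, -2.4]), array([-0.98,  0.5 , -0.11]))
```

>>> arm_command --offset '[[0,0,-0.001],[0,0,-0.002],[0,0,-0.003],[0,0,-0.003]]' --twist '[[0,0,0],[0,0,0],[0,0,0],[0,0,0]]'

```text
t: 8.33
position: [0.5492, 0.2223, 0.0643]
tcp_rot: [-1.57, 1.224, 2.834]
contact_force: [0.8, -0.3, -1.5]
width: 0.0259
```

Run:
```python
from bay import *
print(bay())
```

```text
(array([ 9.2, -1. , 33.6]), np.float64(19.88), np.float64(-0.01), array([-0.8,  0. , -1.5]), array([ 0.02,  0.46, -0.  ]))
```

Run:
```python
import re
t=open("bay.py").read();t=t.replace("C=np.array([.5585,.2183])","C=np.array([.5585,.2183])-.0003*np.array([-.304,-.953])");open("bay.py","w").write(t)
from bay import *
print(bay())
for c in((4.5,31.5),(1,30.2)):print(go(*tcp(*c,20)))
```

```text
(array([ 9.2, -0.7, 33.6]), np.float64(19.88), np.float64(-0.01), array([-0.8,  0. , -1.5]), array([ 0.02,  0.46, -0.  ]))
(array([0.0003, 0.0052, 0.0007]), array([-0.001,  0.004, -0.02 ]))
(array([0.0004, 0.0089, 0.0007]), array([-0.001,  0.004, -0.02 ]))
```

>>> arm_command --offset '[[0,0.001,0.0005],[0,0.002,0.0007],[0,0.0035,0.0007],[0,0.005,0.0007],[0,0.0052,0.0007]]' --twist '[[0,0,0],[0,0,0],[0,0,0],[0,0,0],[0,0,0]]'

```text
t: 8.75
position: [0.553, 0.2202, 0.0625]
tcp_rot: [-1.568, 1.222, 2.835]
contact_force: [-4.3, -0.1, 1.7]
width: 0.0261
```

Run:
```python
from bay import *
print(bay())
for c in((2.5,30.7),(1,30.2)):print(go(*tcp(*c,20)))
```

```text
(array([ 4.9,  0.2, 31.8]), np.float64(19.97), np.float64(-0.01), array([4. , 1.4, 1.7]), array([ 0.2 , -0.35,  0.03]))
(array([ 0.0002,  0.0026, -0.0002]), array([-0.002,  0.008, -0.005]))
(array([ 0.0001,  0.0042, -0.0002]), array([-0.002,  0.008, -0.005]))
```

>>> arm_command --offset '[[0,0.001,-0.0002],[0,0.002,-0.0002],[0,0.003,-0.0002],[0,0.004,-0.0002],[0,0.0042,-0.0002]]' --twist '[[0,0,0],[0,0,0],[0,0,0],[0,0,0],[0,0,0]]'

```text
t: 9.17
position: [0.5558, 0.2196, 0.0614]
tcp_rot: [-1.567, 1.22, 2.837]
contact_force: [-6.0, -0.5, 4.7]
width: 0.0259
```

Run:
```python
from bay import *
print(bay())
for c in((0.5,29),(-1,28.5),(-2,28)):print(go(*tcp(*c,20)))
```

```text
(array([ 2.1, -0.1, 30.7]), np.float64(20.1), np.float64(0.02), array([5.6, 2.3, 4.7]), array([ 0.41, -1.2 ,  0.02]))
(array([0.0011, 0.0021, 0.0001]), array([0.004, 0.013, 0.016]))
(array([0.001 , 0.0037, 0.0001]), array([0.004, 0.013, 0.016]))
(array([0.0011, 0.0048, 0.0001]), array([0.004, 0.013, 0.016]))
```

>>> arm_command --offset '[[0,0.0012,0],[-0.0002,0.0024,0],[-0.0004,0.0036,0],[-0.0006,0.005,0],[-0.0006,0.005,0]]' --twist '[[0,0,0],[0,0,0],[0,0,0],[0,0,0],[0,0,0]]'

```text
t: 9.58
position: [0.5587, 0.2188, 0.0608]
tcp_rot: [-1.566, 1.216, 2.839]
contact_force: [-9.2, -0.1, 9.0]
width: 0.0259
```

Run:
```python
from bay import *
print(bay())
for c in((-1,29),(-2,29),(-2,28)):print(go(*tcp(*c,20)))
```

```text
(array([-0.8, -0.2, 30.1]), np.float64(20.31), np.float64(0.08), array([8.8, 2.9, 9. ]), array([ 0.61, -1.82,  0.11]))
(array([0.001 , 0.0005, 0.0002]), array([0.013, 0.022, 0.052]))
(array([0.0007, 0.0015, 0.0002]), array([0.013, 0.022, 0.052]))
(array([0.0016, 0.0018, 0.0002]), array([0.013, 0.022, 0.052]))
```

>>> arm_command --offset '[[-0.0002,0.0024,0.0002],[-0.0002,0.003,0.0002],[-0.0003,0.0038,0.0002],[-0.0004,0.0046,0.0002],[-0.0004,0.0046,0.0002]]' --twist '[[0,0,0.1],[0,0,0.1],[0,0,0.1],[0,0,0.1],[0,0,0.1]]'

```text
t: 10.0
position: [0.5603, 0.2182, 0.0604]
tcp_rot: [-1.564, 1.222, 2.843]
contact_force: [-11.2, 0.8, 11.0]
width: 0.0261
```

Run:
```python
from bay import *
print(bay(),r.state()["width"])
```

```text
(array([-2.6, -0.2, 29.7]), np.float64(19.99), np.float64(0.16), array([11. ,  2.7, 11. ]), array([ 0.66, -2.17,  0.11])) 0.026070249155887668
```

>>> arm_command --offset '[[-0.0004,0.0032,0.0003],[-0.0005,0.0038,0.0004],[-0.0006,0.0045,0.0004],[-0.0007,0.0052,0.0004],[-0.0007,0.0052,0.0004]]' --twist '[[0,0,0.1],[0,0,0.1],[0,0,0.1],[0,0,0.1],[0,0,0.1]]'

```text
t: 10.42
position: [0.562, 0.2176, 0.0601]
tcp_rot: [-1.561, 1.226, 2.847]
contact_force: [-13.2, -0.0, 11.6]
width: 0.0263
```

Run:
```python
from chk import *
print(bay(),r.state()["width"])
im=cv2.cvtColor(r.camera("side"),cv2.COLOR_RGB2BGR);cv2.imwrite("pics/side4.png",im)
cv2.imwrite("pics/crop4.png",cv2.resize(im[215:280,212:296],(756,585),interpolation=cv2.INTER_CUBIC))
from vis import proj
s,p,Rc=cur();u=-np.cross(Rc[:,2],Rc[:,0]);n=-Rc[:,0];o=p-G*u-H*n
print(((proj("side",np.array([o+.04*u+.014*n,o+.04*u-.014*n,o+.043*u,o-.04*u+.014*n]))-[212,215]+.5)*9).round())
```

```text
(array([-4.4, -0.1, 29.4]), np.float64(19.73), np.float64(0.27), array([12.5,  4. , 11.6]), array([ 0.63, -2.56,  0.1 ])) 0.026348744028335112
[[473. 255.]
 [504. 339.]
 [498. 297.]
 [228. 262.]]
```

View pics/crop4.png

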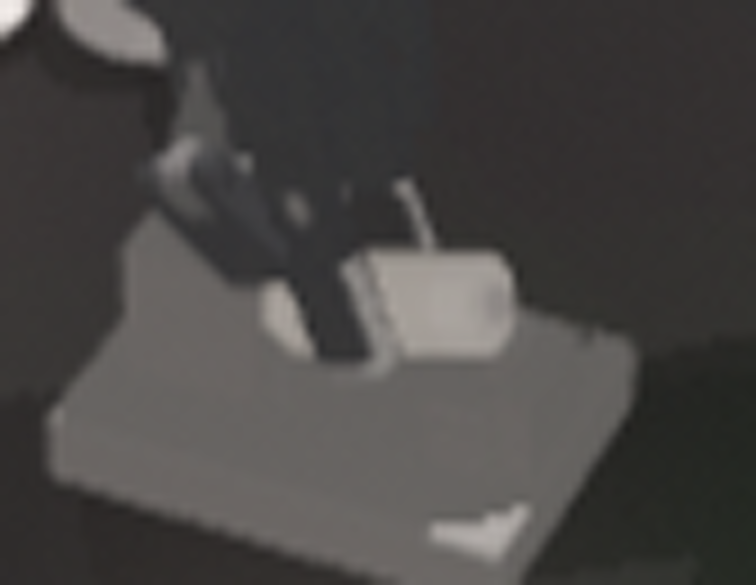

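The crop shows the flat end under the bar and the nub end (515,300) still raised, inside the fixed-contact wall. The force says the contact is pressed about 9.5 mm, and the stick sits about 1.6 mm lower than I modelled. I'll correct the model and tip the stick in stages.

```bash
sed -i 's/H=.006$/H=.0076/; s/^C=.*;YAW/C=np.array([.5585,.2183])-.0003*np.array([-.304,-.953])-.00085*np.array([-.953,.304]);YAW/' bay.py
cat >> bay.py <<'E'
def step(cx,cz,tilt,y=0,kx=4.1,kz=20,n=5,tl=.35):
    "lag-compensated rows from here to the goal (forces taken as they are now)"
    s,p,Rc=cur();F=bay()[3];o,t0,_,_,_=bay();lag=np.array([-max(F[0],0)/kx,-(F[2]+1)/kz])
    for f in np.linspace(1/n,1,n):
        a=o+f*(np.array([cx,y,cz])-o)
        T,R=tcp(a[0]+lag[0],a[2]+lag[1],t0+f*(tilt-t0)-tl,a[1]);d,w=go(T,R,p,Rc);print(d.round(4),w.round(2))
E
grep -n "^C=" bay.py
python3 - <<'E'
from bay import *
print(bay());step(-3.5,25.4,16)
E
```

```text
2:C=np.array([.5585,.2183])-.0003*np.array([-.304,-.953])-.00085*np.array([-.953,.304]);YAW=162.3;G=.0031;H=.0076
(array([-3.1, -0.1, 27.9]), np.float64(19.72), np.float64(0.27), array([12.6,  2.6, 12.5]), array([ 0.64, -2.62,  0.09]))
[0.0001 0.0033 0.    ] [0.04 0.05 0.18]
[0.0006 0.0034 0.    ] [0.04 0.05 0.31]
[0.0011 0.0036 0.0001] [0.04 0.05 0.43]
[0.0015 0.0037 0.0001] [0.04 0.05 0.56]
[0.002  0.0038 0.0001] [0.04 0.05 0.68]
```

>>> arm_command --offset '[[0.0001,0.0033,0],[0.0006,0.0034,0],[0.0011,0.0036,0.0001],[0.0015,0.0037,0.0001],[0.002,0.0038,0.0001]]' --twist '[[0.04,0.05,0.18],[0.04,0.05,0.31],[0.04,0.05,0.43],[0.04,0.05,0.56],[0.04,0.05,0.68]]'

```text
t: 10.88
position: [0.5614, 0.2179, 0.0575]
tcp_rot: [-1.569, 1.292, 2.837]
contact_force: [-13.3, 1.5, 10.3]
width: 0.0257
```

Run:
```python
from bay import *
print(bay());step(-3.3,22.8,12)
```

```text
(array([-2.9, -0.2, 25.3]), np.float64(15.96), np.float64(0.13), array([13.2,  2.6, 10.3]), array([ 0.64, -2.65,  0.08]))
[0.0002 0.0033 0.0001] [0.02 0.01 0.19]
[0.0007 0.0035 0.0001] [0.02 0.01 0.32]
[0.0012 0.0036 0.0001] [0.02 0.01 0.45]
[0.0017 0.0037 0.0002] [0.02 0.01 0.59]
[0.0022 0.0038 0.0002] [0.02 0.01 0.72]
```

>>> arm_command --offset '[[0.0002,0.0033,0.0001],[0.0007,0.0035,0.0001],[0.0012,0.0036,0.0001],[0.0017,0.0037,0.0002],[0.0022,0.0038,0.0002]]' --twist '[[0.02,0,0.19],[0.02,0,0.32],[0.02,0,0.45],[0.02,0,0.59],[0.02,0,0.72]]'

```text
t: 11.3
position: [0.5607, 0.2181, 0.0546]
tcp_rot: [-1.56, 1.362, 2.845]
contact_force: [-13.0, 1.5, 9.2]
width: 0.0259
```

Run:
```python
from bay import *
print(bay());step(-3.3,20.1,8)
```

```text
(array([-2.8, -0.2, 22.5]), np.float64(11.94), np.float64(0.11), array([12.9,  2.5,  9.2]), array([ 0.55, -2.59,  0.03]))
[0.0003 0.0032 0.    ] [0.02 0.02 0.19]
[0.0008 0.0033 0.0001] [0.02 0.02 0.32]
[0.0013 0.0034 0.0001] [0.02 0.02 0.45]
[0.0018 0.0035 0.0001] [0.02 0.02 0.58]
[0.0023 0.0036 0.0002] [0.02 0.02 0.72]
```

>>> arm_command --offset '[[0.0003,0.0034,0.0],[0.0008,0.0036,0.0001],[0.0013,0.0038,0.0001],[0.0018,0.004,0.0001],[0.0023,0.0042,0.0002]]' --twist '[[0.02,0.02,0.19],[0.02,0.02,0.32],[0.02,0.02,0.45],[0.02,0.02,0.58],[0.02,0.02,0.72]]'

```text
t: 11.72
position: [0.5606, 0.2182, 0.0514]
tcp_rot: [-1.559, 1.432, 2.847]
contact_force: [-13.4, 1.8, 7.8]
width: 0.0259
```

Run:
```python
from bay import *
print(bay());step(-3.6,17.5,4)
```

```text
(array([-3.2, -0.2, 19.5]), np.float64(7.92), np.float64(0.11), array([13.3,  2.4,  7.8]), array([ 0.4 , -2.63, -0.09]))
[0.0004 0.0033 0.0001] [0.02 0.02 0.19]
[0.0008 0.0033 0.0001] [0.02 0.02 0.32]
[0.0013 0.0033 0.0002] [0.02 0.02 0.45]
[0.0017 0.0034 0.0002] [0.02 0.02 0.58]
[0.0021 0.0034 0.0002] [0.02 0.02 0.71]
```

>>> arm_command --offset '[[0.0003,0.0034,0.0001],[0.0006,0.0035,0.0001],[0.001,0.0035,0.0002],[0.0014,0.0036,0.0002],[0.0018,0.0037,0.0002]]' --twist '[[0.02,0.02,0.19],[0.02,0.02,0.32],[0.02,0.02,0.45],[0.02,0.02,0.58],[0.02,0.02,0.71]]'

```text
t: 12.13
position: [0.56, 0.2184, 0.0486]
tcp_rot: [-1.55, 1.501, 2.855]
contact_force: [-13.3, 4.7, 5.4]
width: 0.0263
```

Run:
```python
from bay import *
print(bay());step(-3.9,15,0)
```

```text
(array([-3.1, -0.2, 16.8]), np.float64(3.98), np.float64(0.11), array([14.1, -0.4,  5.4]), array([ 0.2 , -2.61,  0.  ]))
[0.0005 0.0035 0.0001] [0.02 0.02 0.19]
[0.0009 0.0035 0.0001] [0.02 0.02 0.32]
[0.0013 0.0036 0.0001] [0.02 0.02 0.46]
[0.0017 0.0037 0.0002] [0.02 0.01 0.59]
[0.0021 0.0038 0.0002] [0.02 0.01 0.72]
```

>>> arm_command --offset '[[0.0005,0.0033,0.0001],[0.0009,0.0034,0.0001],[0.0013,0.0034,0.0001],[0.0017,0.0035,0.0002],[0.0021,0.0036,0.0002]]' --twist '[[0.02,0.02,0.19],[0.02,0.02,0.32],[0.02,0.02,0.46],[0.02,0.02,0.59],[0.02,0.02,0.72]]'

```text
t: 12.55
position: [0.5596, 0.2185, 0.0458]
tcp_rot: [0.791, 1.569, -1.087]
contact_force: [-13.6, 2.4, 5.6]
width: 0.0258
```

Run:
```python
from bay import *
print(bay());step(-3.6,14.2,0)
```

```text
(array([-3.2, -0.3, 14.2]), np.float64(-0.05), np.float64(0.11), array([13.7,  1.8,  5.6]), array([ 0.25, -2.77, -0.1 ]))
[0.0003 0.0034 0.    ] [0.02 0.01 0.06]
[0.0003 0.0034 0.0001] [0.02 0.01 0.05]
[0.0003 0.0035 0.0001] [0.02 0.01 0.05]
[0.0003 0.0036 0.0002] [0.02 0.01 0.05]
[0.0003 0.0037 0.0003] [0.02 0.01 0.05]
```

>>> arm_command --offset '[[0.0005,0.0035,0.0001],[0.0008,0.0035,0.0001],[0.0011,0.0035,0.0001],[0.0014,0.0035,0.0001]]' --twist '[[0.02,0.01,0.05],[0.02,0.01,0.05],[0.02,0.01,0.05],[0.02,0.01,0.05]]'

```text
t: 12.88
position: [0.5593, 0.219, 0.0442]
tcp_rot: [0.529, 1.569, -1.349]
contact_force: [-14.0, 2.5, 11.5]
width: 0.026
```

Run:
```python
from chk import *
print(bay(),r.state()["width"])
im=cv2.cvtColor(r.camera("side"),cv2.COLOR_RGB2BGR);cv2.imwrite("pics/side5.png",im)
cv2.imwrite("pics/crop5.png",cv2.resize(im[215:280,212:296],(756,585),interpolation=cv2.INTER_CUBIC))
```

```text
(array([-2.8, -0.6, 12.6]), np.float64(-0.04), np.float64(0.13), array([14.1,  1.9, 11.5]), array([ 0.44, -3.1 ,  0.02])) 0.02595917137599646
```

View pics/crop5.png

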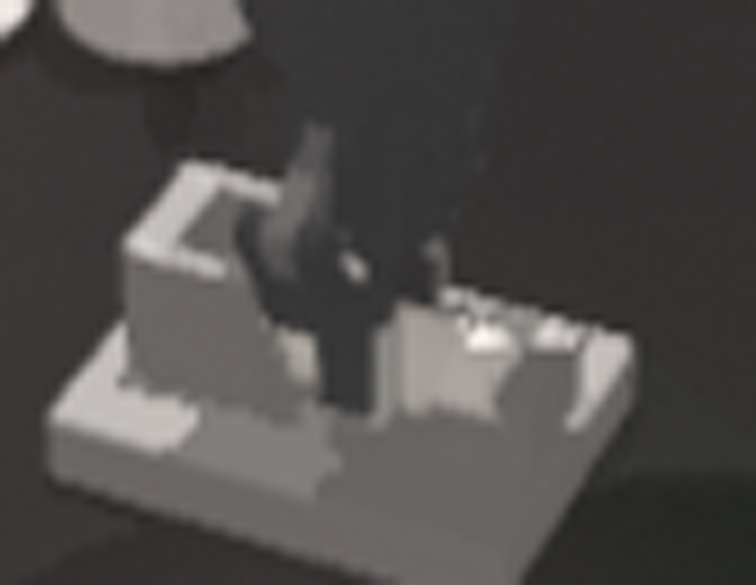

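The stick lies level in the bay, its nub end behind the cheek at crop (540,390). I'll press gently down to confirm it is on the floor.

>>> arm_command --offset '[[0.0006,0.0034,0.0],[0.0008,0.0034,0.0002],[0.001,0.0034,0.0002],[0.001,0.0034,0.0002]]' --twist '[[0.0,0,0.05],[0.0,0,0.05],[0,0,0.05],[0,0,0.05]]'

```text
t: 13.27
position: [0.5594, 0.219, 0.044]
tcp_rot: [0.486, 1.568, -1.389]
contact_force: [-15.3, 1.3, 20.4]
width: 0.0261
```

Run:
```python
from bay import *
print(bay(),r.state()["position"])
```

```text
(array([-2.9, -0.6, 12.4]), np.float64(-0.07), np.float64(0.23), array([15. ,  3.4, 20.4]), array([ 0.95, -3.33, -0.07])) [0.55937077 0.21896002 0.0440073 ]
```

Commanding 1.0 mm down moved it only 0.2 mm and Fz rose by 9 N, so it is on the floor. Now I'll ease it back along +x so the nub meets the fixed contact.

>>> arm_command --offset '[[0.0005,0.0025,0.0002],[0.0005,0.0016,0.0002],[0.0004,0.0008,0.0002],[0.0004,0.0,0.0002],[0.0004,-0.0004,0.0002]]' --twist '[[0.0,0,0.05],[0.0,0,0.05],[0,0,0.05],[0,0,0.05],[0,0,0.05]]'

```text
t: 13.68
position: [0.558, 0.2195, 0.0441]
tcp_rot: [1.17, 1.565, -0.705]
contact_force: [-7.4, 0.5, 8.1]
width: 0.0258
```

Run:
```python
from bay import *
print(bay(),r.state()["position"])
```

```text
(array([-1.5, -0.7, 12.5]), np.float64(-0.3), np.float64(0.26), array([7.2, 1.8, 8.1]), array([ 0.44, -1.42, -0.13])) [0.55802285 0.21946949 0.04412255]
```

>>> arm_command --offset '[[0.0003,0.0012,0.0002],[0.0003,0.0007,0.0002],[0.0003,0.0002,0.0002],[0.0003,-0.0003,0.0002],[0.0003,-0.0006,0.0002]]' --twist '[[0,0,-0.03],[0,0,-0.03],[0,0,-0.03],[0,0,-0.03],[0,0,-0.03]]'

```text
t: 14.1
position: [0.5565, 0.2199, 0.0441]
tcp_rot: [0.299, 1.568, -1.576]
contact_force: [-6.6, -0.6, 6.6]
width: 0.026
```

Run:
```python
from bay import *
print(bay(),r.state()["position"])
```

```text
(array([ 0.1, -0.6, 12.5]), np.float64(-0.04), np.float64(0.28), array([6.1, 2.6, 6.6]), array([ 0.39, -1.28, -0.11])) [0.55649114 0.2198976  0.04409924]
```

>>> arm_command --offset '[[0.0003,0.0006,0.0],[0.0003,0.0002,0.0],[0.0003,-0.0002,0.0],[0.0003,-0.0005,0.0]]' --twist '[[0,0,0],[0,0,0],[0,0,0],[0,0,0]]'

```text
t: 14.43
position: [0.5554, 0.2203, 0.0441]
tcp_rot: [-0.059, 1.568, -1.933]
contact_force: [-4.2, 0.1, 6.2]
width: 0.0259
```

Run:
```python
from bay import *
print(bay(),r.state()["position"])
```

```text
(array([ 1.3, -0.6, 12.5]), np.float64(0.01), np.float64(0.29), array([4. , 1.2, 6.2]), array([ 0.47, -0.85, -0.13])) [0.555397   0.22026077 0.04412517]
```

>>> arm_command --offset '[[-0.0003,0.0,0.0],[-0.0003,0.0,0.0],[-0.0003,0,0],[-0.0003,0,0],[-0.0003,0,0]]' --twist '[[0,0,0],[0,0,0],[0,0,0],[0,0,0],[0,0,0]]'

```text
t: 14.85
position: [0.5554, 0.2203, 0.0442]
tcp_rot: [-0.121, 1.568, -1.996]
contact_force: [-1.7, 0.8, -4.5]
width: 0.026
```

Run:
```python
from bay import *
print(bay(),r.state()["position"])
```

```text
(array([ 1.3, -0.6, 12.6]), np.float64(0.02), np.float64(0.29), array([ 1.8, -0.2, -4.5]), array([-0.04, -0.27, -0.08])) [0.55535603 0.22025767 0.04423313]
```

Fx fell with no motion, so the nub rests against the fixed contact. I'll release.

>>> arm_command --offset '[[0.0005,0.0,0.0],[0.0005,0.0,0.0]]' --twist '[[0,0,0],[0,0,0]]'

```text
t: 15.02
position: [0.5553, 0.2203, 0.0441]
tcp_rot: [-0.123, 1.568, -1.997]
contact_force: [-2.7, 0.4, 3.8]
width: 0.0256
```

>>> arm_command --offset '[[0,0,0],[0,0,0],[0,0,0],[0,0,0],[0,0,0]]' --twist '[[0,0,0],[0,0,0],[0,0,0],[0,0,0],[0,0,0]]' --hand 0.05

```text
t: 15.43
position: [0.5557, 0.2203, 0.0443]
tcp_rot: [0.063, 1.569, -1.812]
contact_force: [0.2, -0.7, 0.3]
width: 0.05
```

Run:
```python
from bay import *
print(bay(),r.state()["position"],r.state()["width"])
```

```text
(array([ 1.1, -0.7, 12.7]), np.float64(-0.01), np.float64(0.28), array([-0.4,  0.6,  0.3]), array([-0.05, -0.  , -0.02])) [0.55565409 0.22030542 0.04425172] 0.05003690998530842
```

>>> arm_command --offset '[[-0.005,0,0],[-0.02,0,0],[-0.045,0,0],[-0.08,0,0],[-0.115,0,0]]' --twist '[[0,0,0],[0,0,0],[0,0,0],[0,0,0],[0,0,0]]'

```text
t: 15.85
position: [0.5552, 0.2202, 0.1603]
tcp_rot: [-0.289, 1.567, -2.164]
contact_force: [1.6, -0.5, -0.7]
width: 0.0497
```

>>> arm_command --offset '[[-0.02,0.01,0.0],[-0.04,0.02,0.03],[-0.06,0.03,0.06],[-0.07,0.04,0.09],[-0.08,0.05,0.12]]' --twist '[[0,0,0],[0,0,0],[0,0,0],[0,0,0],[0,0,0]]'

```text
t: 16.27
position: [0.5673, 0.0897, 0.2425]
tcp_rot: [0.329, 1.568, -1.545]
contact_force: [0.4, -0.1, -0.4]
width: 0.05
```

>>> arm_command --offset '[[0,0,0.03],[0,0,0.06],[0,0,0.09],[0,0,0.12],[0,0,0.15]]' --twist '[[0,0,0],[0,0,0],[0,0,0],[0,0,0],[0,0,0]]'

```text
t: 16.68
position: [0.5218, -0.0548, 0.2433]
tcp_rot: [0.601, 1.568, -1.274]
contact_force: [0.4, 0.2, 0.2]
width: 0.05
```

Run:
```python
from bay import *
import cv2
for n in("side","top"): cv2.imwrite(f"pics/{n}6.png",cv2.cvtColor(r.camera(n),cv2.COLOR_RGB2BGR))
s=cv2.imread("pics/side6.png");t=cv2.imread("pics/top6.png")
c=lambda im,x,y,w,h:cv2.resize(im[y:y+h,x:x+w],(400,400),interpolation=cv2.INTER_CUBIC)
cv2.imwrite("pics/crop6.png",np.hstack([c(t,145,168,64,64),c(s,218,228,64,64)]))
print(bay()[3],r.state()["position"])
```

```text
[-0.5 -0.4 -0.7] [ 0.52087847 -0.05923353  0.24340773]
```

View pics/crop6.png

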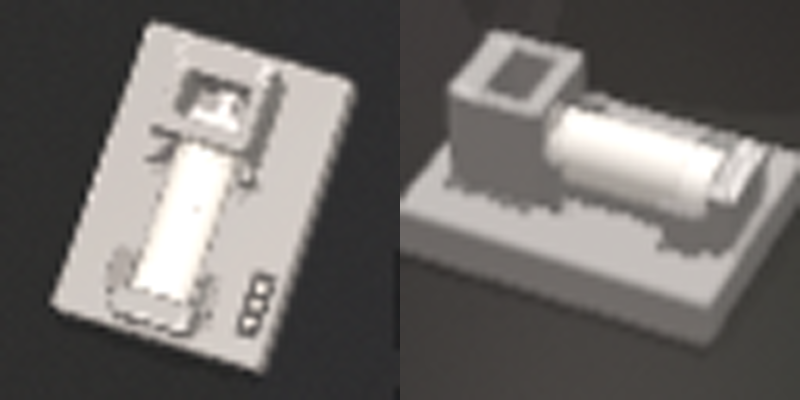

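The crop shows the stick lying in the grey charger: flat end under the bar, nub end against the fixed contact. One numeric check before handing in: an overlay of the loaded model, plus whether anything else moved.

Run:
```python
from vis import *
C=np.array([.5585,.2183,0]);a=Rn.from_euler("z",162.3,degrees=True).as_matrix()
out=[]
for n,(x,y) in dict(top=(145,168),side=(218,228)).items():
    im=cv2.imread(f"pics/{n}6.png");c=cv2.resize(im[y:y+64,x:x+64],(400,400),interpolation=cv2.INTER_CUBIC)
    for P,col in((cyl(.014,-.04,.04)+[0,0,.038],(0,0,255)),(CH[0],(0,255,0))):
        q=cv2.convexHull(((proj(n,P@a.T+C)-[x,y]+.5)*6.25).astype(np.float32))
        cv2.polylines(c,[q.round().astype(np.int32)],True,col,1)
    out.append(c)
    d=cv2.absdiff(im,cv2.imread(f"pics/{n}0.png")).max(2)>60
    k,_,st,ce=cv2.connectedComponentsWithStats(d.astype(np.uint8));print(n,[(tuple(ce[i].round().astype(int)),int(st[i,4])) for i in range(1,k) if st[i,4]>25])
cv2.imwrite("pics/crop7.png",np.hstack(out))
```

```text
top [((np.int64(292), np.int64(205)), 8114), ((np.int64(338), np.int64(203)), 351), ((np.int64(177), np.int64(194)), 40), ((np.int64(297), np.int64(320)), 3712), ((np.int64(240), np.int64(363)), 61), ((np.int64(252), np.int64(369)), 84), ((np.int64(288), np.int64(379)), 88)]
side [((np.int64(283), np.int64(21)), 1775), ((np.int64(369), np.int64(35)), 1565), ((np.int64(454), np.int64(54)), 1137), ((np.int64(506), np.int64(36)), 469), ((np.int64(282), np.int64(92)), 451), ((np.int64(280), np.int64(80)), 40), ((np.int64(476), np.int64(123)), 97), ((np.int64(494), np.int64(140)), 92), ((np.int64(274), np.int64(164)), 198), ((np.int64(272), np.int64(172)), 44), ((np.int64(493), np.int64(244)), 31), ((np.int64(255), np.int64(251)), 134), ((np.int64(484), np.int64(251)), 33), ((np.int64(252), np.int64(260)), 37)]
```

View pics/crop7.png

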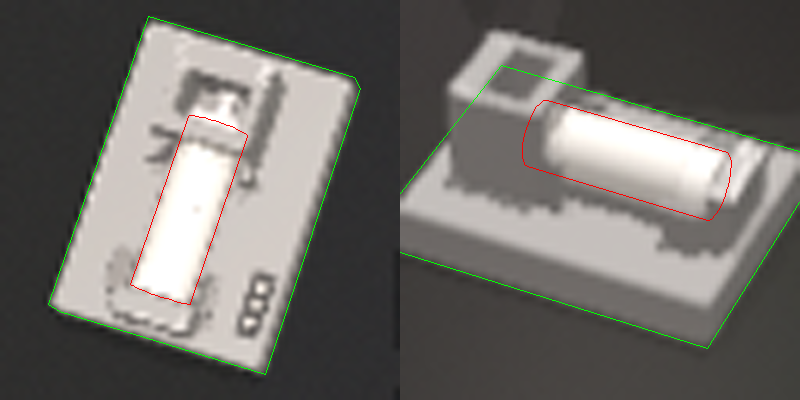

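The stick matches the loaded-pose outline in both views and lies parallel to the floor. Image changes appear only at the arm and its shadow, the rest and the bay. Handing in.

```bash
python3 -c "
from workcell import r
print(r.state()['t'],abs(r.state()['dq']).max());print(r.job_done())"
```

```text
16.7833 0.0668369804459588
the job is handed in; nothing more can be done
None
```

The stick is loaded in the grey charger and I handed the job in at 16.8 s; the system gave no verdict.

**How it went:** I took the white stick from the wooden rest and slid its flat end under the bar with the nub raised about 20°. I pressed the sprung contact about 9.5–11 mm (judged by a spring force of 12.5–14 N), then tipped the nub down behind the lip. I pressed it onto the floor, eased it back until the nub met the fixed contact, and released it. The gripper is now clear and touching nothing.

**Last checks:**
- **Seating:** the fully loaded outline fits the stick in both camera views. It lies level with the nub at the fixed contact.
- **Other objects:** compared with the first pictures, changes show only at the arm and its shadow, the rest and the bay. The arm still covered part of the top view, so the objects there were checked from the side only.
- **Clearance:** the contact force was about zero after release.

**What disagreed or ran higher than planned:**
- **Height:** the side view had put the stick about 1.6 mm lower in the grip than the floor touch later showed.
- **Position along the bay:** my reading was 1.3 mm past nominal when the nub stopped. I put this down to the force-based correction I had added.
- **Forces:** vertical force was higher than the spring alone explains, about 10 N, probably friction at the contact plate. It peaked at 20 N when I pressed the stick to the floor. The force along the bay read up to 15 N then, close to the 16 N of the stop. I think that included floor friction, since the stick's position still left about 3 mm before the stop.

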